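Seat the pepper mill on its splined drive and hold it down

TASK

Wake the grinder drive by pressing its red button fully down and letting it spring back up, then pick up the glass pepper mill by the bar on top, keep it upright, turn it until the cross socket in its foot meshes with the drive's splined spindle, and slide it all the way home, so that the orange sprung ring under it is pushed fully down. Finish while still holding the mill by its bar and pressing it down, because the ring pushes it back up if you let go. Leave the other things on the worktop and the light switch as they are.

Things in the scene. Friction and masses are not known exactly. Their poses are not given: they have to be found in the camera images.
- mill: Glass pepper mill, 152 mm tall, about 0.33 kg, loose, upright. Origin: centre of its underside, z up. Bottom 36 mm: black square collar 48 x 48 mm, sides along its x and y; above it glass 56 mm and steel cap 60 mm across up to 116 mm. In the underside a cross socket 36 mm deep, arms along its x and y, each slot 11 mm wide, 35 mm tip to tip: it meshes every quarter turn.
- mill_grip (a point): Centre of the mill's black grip bar, on the mill's axis 134 mm above its underside. The bar is 46 mm long along the mill's x, 14 mm thick along its y and 36 mm high (116 to 152 mm above the underside).
- drive: Grinder drive unit, a fixed grey block with a dark steel deck, 130 mm (its x) by 210 mm (its y), deck 55 mm above the worktop. Origin: centre of its underside, z up. The splined spindle stands on the deck at y = -45 mm of this frame, the red button at y = +65 mm.
- spindle_top (a point): Centre of the top of the steel splined spindle, 89 mm above the worktop (34 mm above the deck). The spindle is a cross of two upright vanes along this point's x and y, each 32 mm long and 8 mm thick, with rounded top edges. It is parked at some angle about the vertical and turns only stiffly (0.15 N m).
- seat (a joint): Orange sprung ring round the spindle (42 mm inside, 74 mm outside diameter): 0 m free (top 67 mm above the worktop), 0.008 m fully down (top 59 mm; the mill's underside is there when home). Its spring pushes up with 5 N when free, 12 N when fully down: the mill's own weight does not push it down.
- spindle (a joint): Angle of the spindle about the vertical in the drive, rad, counter-clockwise from above; at 0 its vanes lie along the drive's x and y.
- start (a joint): Travel of the red button: 0 m up, 0.006 m fully down; a spring of 5 N at full travel.
- start_top (a point): Centre of the top of the red round push button (32 mm diameter) on the drive's deck; it is pressed straight down.
- pinch_pot: White porcelain pinch pot with lid, 84 mm across, 72 mm tall, loose; leave alone. Origin: centre of its underside.
- canister: Closed stainless canister, 104 mm across, 164 mm tall, loose; leave alone. Origin: centre of its underside.
- salt_jar: Glass jar with wooden cap, 64 mm across, 100 mm tall, loose; leave alone. Origin: centre of its underside.
- mug: Blue mug, 80 mm across, 90 mm tall, loose; leave alone. Origin: centre of its underside.
- oil_bottle: Green glass bottle, 60 mm across, 200 mm tall, loose; leave alone. Origin: centre of its underside.
- light_switch (a joint): White toggle lever of the extractor light at the back of the worktop: 0 rad as it stands, up to 0.8 when thrown over; leave alone.
Not all that is in view belongs to the job. What is shaped like the drive but green or turquoise is not meant.

How it is judged:
On the way, in this order (a step that is already met when the one before it is completed fails the run):
1. the red button is fully down (value of joint start above 0.005 m), for 0.05 s.
2. the red button has sprung back up (value of joint start below 0.0015 m), for 0.1 s.
3. the mill is lifted by the gripper (height (world z) of mill above 0.03 m and contact force between the fingers and mill above 2 N), for 0.2 s.
4. the mill's socket has meshed with the spindle and slid at least 10 mm over it (height (world z) of mill below 0.079 m and horizontal distance between mill and spindle_top below 0.004 m and (angle between the x axis of mill and the x axis of spindle_top, either way round below 0.15 rad or angle between the x axis of mill and the y axis of spindle_top, either way round below 0.15 rad)), for 0.1 s.
At the end, for the whole second after the job is handed in: The mill is meshed on the spindle (axes within 4 mm, splines within 0.15 rad, upright within 0.08 rad), its underside 55 to 62 mm above the worktop, the orange ring pushed down more than 6 of its 8 mm, the mill still and still held by the gripper (contact over 3 N), the red button up (value of joint seat above 0.006 m and height (world z) of mill between 0.055 and 0.062 m and horizontal distance between mill and spindle_top below 0.004 m and (angle between the x axis of mill and the x axis of spindle_top, either way round below 0.15 rad or angle between the x axis of mill and the y axis of spindle_top, either way round below 0.15 rad) and angle between mill's own z axis and vertical below 0.08 rad and contact force between the fingers and mill above 3 N and linear speed of mill below 0.02 m/s and value of joint start below 0.0015 m); the arm keeps its last pose, push and grip.
It fails at once if a bystander is moved by more than 20 mm (distance of any of pinch_pot, canister, salt_jar, mug, oil_bottle from where it was at the start of the episode above 0.02 m).
It fails at once if the light switch is thrown (value of joint light_switch above 0.3 rad).
It fails at once if the mill is tipped by more than 0.5 rad (angle between mill's own z axis and vertical above 0.5 rad).
It also fails if it takes over 54 s, if anything falls off the work surface, if the arm or the gripper's body presses on something with over 40 N, if the wrist force passes 120 N, or if a joint passes its speed limit or range.

ROBOT

A 6-joint arm with a two-finger parallel gripper is mounted at the origin on the work surface. World frame = base frame: x ahead of the robot, y to its left, z up, the work surface at z = 0. Lengths are in m, angles in rad, forces in N, time in s.
With the tool pointing down it reaches from about 0.4 to 0.825 m from the base axis. Payload 7 kg.
Tool frame: the origin (TCP) lies at the very end of the fingers, on their centre line; the grasp point (between the pads) lies 19 mm behind it; z points along the fingers, y is the line along which they close (so a half turn about z gives the same grasp; the last joint's range is limited). The gripper opens to 85 mm and grips with 20 to 120 N. Pads are 22 mm wide; open, the fingers measure 114 mm over their backs; the gripper's body (76 mm by 85 mm) begins 54 mm behind the grasp point. The pads swing forward as they close: fully open they stand 13 mm farther back than shut.
Start: joints at [1.467, 0.359, 0.012, 0, -1.224, -0.288], TCP at [0.258, 0.624, 0.231] pointing down, gripper open.
Joint ranges: [-3.07, 3.07], [-1.43, 2.12], [-1.02, 1.25], [-3.03, 1.67], [-3.05, -0], [-3.03, 3.03]. Speed limits (rad/s): [2.39, 2.39, 3.01, 3.14, 3.14, 3.14].

INTERFACE

Orientations are given as a unit quaternion [w, x, y, z].
In Python, from bench import arm gives the robot as it stands. The module is installed in compiled form; this text tells all that it offers.
- The arm moves only by the tool arm_command, never from a script. Its argument "commands" is a list of rows, each a list of 7 numbers: the turn, a rotation vector about the tool's x, y, z in units of 6 degrees (1.0 is 6 degrees), then the shift along the tool's x, y, z in units of 30 mm (1.0 is 30 mm), then the opening in per cent of the stroke, from 0 (shut) to 100 (fully open). A call has exactly 8 rows; each row is the pose to reach, as a shift and turn from the pose commanded when the call began, along the tool's axes at that moment; what a row does not reach only later rows make up. A row lasts 1/10 s, in which the tool goes at most 50 mm and 8.59 degrees, less where a joint would pass 70% of its speed; a pose out of reach is approached as far as the arm can. A call with a gripper value outside its range is refused whole. The fingers move at their own pace and stop on an object; "force" is the grip in N (left out, the last holds). Time passes only in rows, so rows that repeat a pose let the fingers close, or fill a call up. It gives the time, the measured TCP pose, the force, the opening and the grip force at its end, in the units of the state.
- arm.sense(): the state, without advancing time (a new reading comes with each control period).
- arm.camera(name): name is "scene" or "top"; returns the picture (480x640x3 uint8, red, green, blue); there is no depth.
- arm.camera_model(name): a dict with "fov_y" (degrees; the focal length in pixels is half the picture's height over the tangent of half this angle, whatever the lens; pixels are square), "cx", "cy" (the principal point, pixels), "R" (3x3) and "t" (3): a world point X has camera coordinates R X + t. Camera axes: x right, y down, z forward; pixel columns grow to the right and rows downward; lengths in m; the calibration is good to about 2 mm. A picture is of the moment at which its call begins. camera_model takes no time and is no camera call.
- arm.close_job(): hands the job in; it is judged then, once.
Trained networks look in the newest picture that a camera, given by its name, has taken for a name from the list of things; names that differ only in an ending like _2 or _b are one class to them, and where a whole thing is asked for, a point or a joint stands for the part that bears it (a point fixed in the world has none). Each returns a list of dicts, best first, with "p" (0 to 1); they miss things now and then, are a little off and sometimes report something else, mostly with a low value. They report only what shows in the picture. A call takes as long as a camera call. They do not tell look-alikes from the thing itself.
- arm.masks_of(thing, camera): "region" (480x640 bool, what is visible of it) and "at" ([column, row] in pixels, amid what is visible of it).
The state is a dict: "clock": time; "q": joint angles; "joint_vel": joint speeds; "tau": joint torques, N m; "position": TCP position; "orientation": TCP orientation; "force": force on the tool from outside, world axes, zero at the start; "moment": the same for the moment, N m; "finger_gap": opening from 0.0 (shut) to 1.0 (fully open); "finger_force": force on a finger pad.
Only numpy, scipy, OpenCV 4.12 (cv2) and the standard library are available. Lean on these libraries where they do the work, as an engineer would, in place of code of your own. Each camera call takes 0.05 s, during which the arm holds its last target. There are 200 camera calls.

## Working session

There is one attempt and no reset: what is moved stays moved. The work goes in short steps, Python scripts to look and compute and a tool call to move; the robot and the scene stay as the last step left them, time stands still between calls to the robot, and variables do not carry over. Pictures are saved under pics/ and viewed, at most 10 in all, crops included, and the job is handed in when it is done.

Besides the shell and the picture viewer there is one more tool, called after "Request:" as name([rows], argument=value, ...), one row to a line, values as JSON. arm_command: Moves the arm, as the interface text tells. Its arguments: {"type":"object","properties":{"commands":{"type":"array"},"force":{"type":"number"}},"required":["commands"]}

```bash
mkdir -p pics; python3 - <<'E'
from bench import arm
import cv2,numpy as np
for c in("scene","top"):
    im=arm.camera(c); cv2.imwrite(f"pics/{c}0.png",im[:,:,::-1]); m=arm.camera_model(c); print(c,m)
    for t in("mill","drive","start_top","spindle_top","mill_grip"):
        try:
            for d in arm.masks_of(t,c)[:3]: print(t,round(d["p"],2),np.round(d["at"]),d["region"].sum())
        except Exception as e: print(t,e)
s=arm.sense();print(s)
E
```

```text
scene {'fov_y': 44.95505722272244, 'cx': 331.2968966539581, 'cy': 237.33738531043724, 'R': array([[-1.93276605e-02,  9.99813201e-01,  6.40650942e-05],
       [ 5.36991172e-01,  1.04347727e-02, -8.43523323e-01],
       [-8.43366422e-01, -1.62689300e-02, -5.37092543e-01]]), 't': array([ 0.00824944, -0.22150943,  2.20809422])}
mill 0.6 [393. 238.] 781
drive 0.94 [373. 212.] 1626
drive 0.88 [290. 215.] 1995
drive 0.77 [260. 262.] 2818
start_top 0.61 [278. 254.] 73
start_top 0.4 [395. 207.] 42
spindle_top 0.51 [369. 198.] 90
mill_grip 0.62 [393. 240.] 783
top {'fov_y': 49.18610905277337, 'cx': 318.1344702034736, 'cy': 251.66494939230756, 'R': array([[ 1.47669578e-02, -9.99883106e-01,  3.96364395e-03],
       [-9.78876234e-01, -1.52649283e-02, -2.03883056e-01],
       [ 2.03919728e-01, -8.69184366e-04, -9.78987226e-01]]), 't': array([-0.02625245,  0.573786  ,  1.36743947])}
mill 0.69 [242. 273.] 524
drive 0.78 [255. 349.] 3961
drive 0.61 [364. 348.] 3991
drive 0.58 [386. 249.] 3657
start_top 0.68 [229. 334.] 109
start_top 0.62 [369. 235.] 113
spindle_top 0.64 [266. 358.] 69
spindle_top 0.61 [380. 355.] 65
spindle_top 0.45 [404. 249.] 99
mill_grip 0.81 [242. 273.] 540
mill_grip 0.71 [404. 250.] 105
mill_grip 0.29 [497. 272.] 1846
{'clock': 0.6, 'q': array([ 1.46711820e+00,  3.58604575e-01,  1.18794004e-02, -3.49143159e-05,
       -1.22406654e+00, -2.88112067e-01]), 'joint_vel': array([-0.00107968, -0.00027496, -0.00013642,  0.0012032 , -0.00105403,
       -0.00070623]), 'tau': array([ 5.45481489e-04, -5.82588100e+01,  2.93539685e+01,  6.93924308e+00,
       -7.42203665e-04,  2.56115833e-06]), 'position': array([0.25773338, 0.62382954, 0.231284  ]), 'orientation': array([-7.83819667e-07,  9.80872682e-01, -1.94650409e-01, -1.65608249e-05]), 'force': array([ 0.08982443, -0.29787654,  0.44267417]), 'moment': array([0.02314718, 0.03559193, 0.00906051]), 'finger_force': 0.0, 'finger_gap': 0.9970748900823724}
```

View pics/scene0.png

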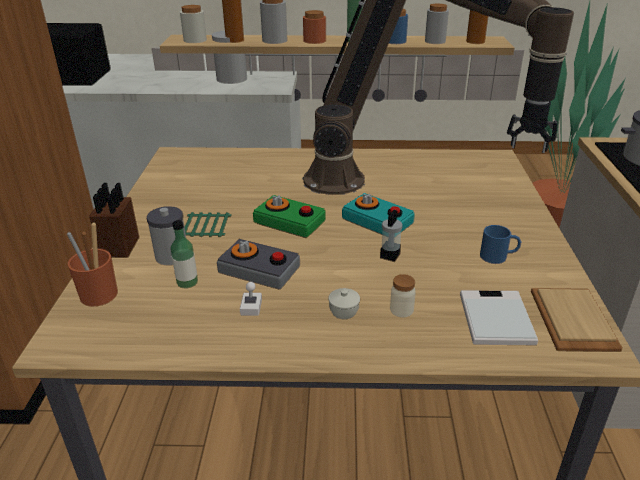

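View pics/top0.png

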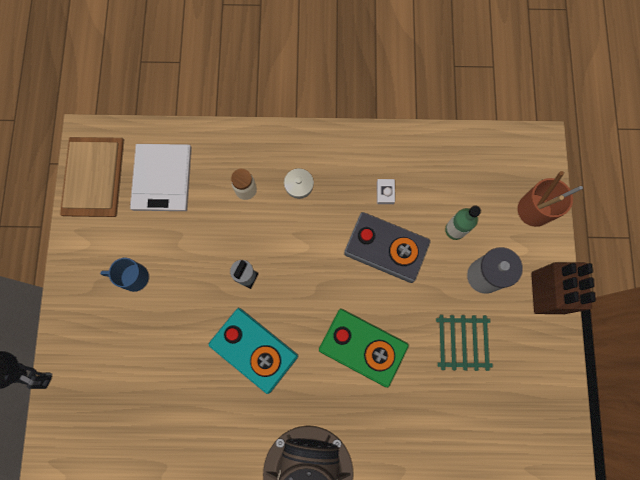

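The top view shows the grey drive at (387,247), with its button at (367,235) and its spindle at (404,251). The mill is at (243,272). The green and turquoise drives are decoys.

```bash
cat > h.py <<'E'
from bench import arm
import cv2,numpy as np
def ray(c,p,z):
    m=arm.camera_model(c); f=240/np.tan(np.radians(m["fov_y"]/2)); R,t=np.array(m["R"]),np.array(m["t"])
    d=R.T@np.array([(p[0]-m["cx"])/f,(p[1]-m["cy"])/f,1]); C=-R.T@t
    return C+d*(z-C[2])/d[2]
def proj(c,X):
    m=arm.camera_model(c); f=240/np.tan(np.radians(m["fov_y"]/2)); v=np.array(m["R"])@X+m["t"]
    return np.array([m["cx"]+f*v[0]/v[2],m["cy"]+f*v[1]/v[2]])
def rect(im,c,ctr,half,z,n=400):
    # orthorectify the plane z about ctr: columns = -y, rows = -x (top = +x)
    W=[(ctr[0]+half,ctr[1]+half),(ctr[0]+half,ctr[1]-half),(ctr[0]-half,ctr[1]-half),(ctr[0]-half,ctr[1]+half)]
    s=np.float32([proj(c,np.array([x,y,z])) for x,y in W]); H=cv2.getPerspectiveTransform(s,np.float32([[0,0],[n,0],[n,n],[0,n]]))
    return cv2.warpPerspective(im,H,(n,n),flags=cv2.INTER_CUBIC)
E
python3 - <<'E'
from h import *
ims={c:cv2.imread(f"pics/{c}0.png") for c in("top","scene")}
def blob(c,cond,box):
    b,g,r=[ims[c][:,:,i].astype(int) for i in range(3)]; M=np.zeros(b.shape,np.uint8); x0,y0,x1,y1=box
    M[y0:y1,x0:x1]=cond(r,g,b)[y0:y1,x0:x1]; n,l,s,ce=cv2.connectedComponentsWithStats(M); i=1+np.argmax(s[1:,4]); return ce[i],s[i],l==i
red=lambda r,g,b:(r>110)&(g<45)&(b<50); org=lambda r,g,b:(r>150)&(g>70)&(g<150)&(b<60)
for c,bb,ob in(("top",(340,210,395,260),(380,230,430,270)),("scene",(260,240,300,270),(225,235,262,262))):
    p,s,_=blob(c,red,bb); print(c,"red",p,s,ray(c,p,.065))
    p,s,m=blob(c,org,ob); e=cv2.fitEllipse(cv2.convexHull(np.argwhere(m)[:,::-1].astype(np.int32))); print(c,"ring",p,e,ray(c,e[0],.067))
c0=ray("top",(404,250.5),.089); m0=ray("top",(239,268),.152)
a=rect(ims["top"],"top",c0,.045,.089); b=rect(ims["top"],"top",m0,.06,.152); print(c0,m0)
dk=rect(ims["top"],"top",ray("top",(387,246),.055),.13,.055); print(ray("top",(387,246),.055))
x=ims["scene"][205:270,365:420]; x=cv2.resize(x,(338,400),interpolation=cv2.INTER_CUBIC)
cv2.imwrite("pics/c1.png",np.hstack([np.vstack([np.hstack([cv2.resize(v,(270,270)) for v in(a,b)]),np.hstack([cv2.resize(dk,(270,270)),cv2.resize(x,(270,270))])])]))
E
```

```text
top red [366.42307692 234.06730769] [361 229  12  11 104] [ 0.62401296 -0.14859249  0.065     ]
top ring [403.9132948  250.49710983] ((403.8533630371094, 250.4644012451172), (25.570646286010742, 26.45258140563965), 116.151611328125) [ 0.57942757 -0.24962206  0.067     ]
scene red [277.71929825 254.96491228] [273 252  10   8  57] [ 0.61145519 -0.14978632  0.065     ]
scene ring [244.24822695 250.22695035] ((244.16908264160156, 249.226318359375), (13.164300918579102, 24.6215763092041), 85.5434799194336) [ 0.58676841 -0.24950232  0.067     ]
[ 0.57464418 -0.24631529  0.089     ] [0.50959576 0.18146187 0.152     ]
[ 0.59375634 -0.20572855  0.055     ]
```

View pics/c1.png

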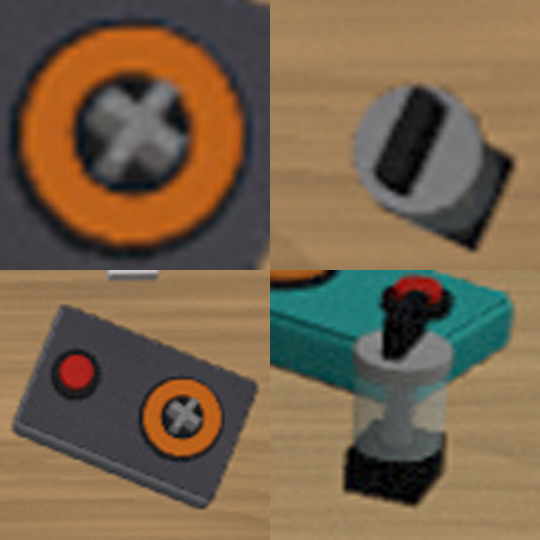

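The crops show the spindle cross turned about 30–35° from the picture axes, and the mill's bar about 18° from world x. Next I fit both against the known geometry.

```bash
cat >> h.py <<'E'
from scipy.optimize import minimize
def box(x,y,a,lx,ly,z0,z1):
    c,s=np.cos(a),np.sin(a)
    return np.array([[x+c*u-s*v,y+s*u+c*v,z] for u in(-lx/2,lx/2) for v in(-ly/2,ly/2) for z in(z0,z1)])
def hullmask(c,P,k=4,shape=(480,640)):
    q=np.array([proj(c,X) for X in P]); M=np.zeros(shape,np.uint8)
    # supersampled soft mask
    M=np.zeros((shape[0]*k,shape[1]*k),np.uint8)
    cv2.fillConvexPoly(M,cv2.convexHull(np.round((q+.5)*k-.5).astype(np.int32)),255)
    return cv2.resize(M,(shape[1],shape[0]),interpolation=cv2.INTER_AREA)/255.
E
python3 - <<'E'
from h import *
ims={c:cv2.imread(f"pics/{c}0.png") for c in("top","scene")}
g={c:cv2.GaussianBlur(ims[c],(0,0),.01+.5).max(2).astype(float) for c in ims}
# mill
def soft(c,b):
    x0,y0,x1,y1=b; m=np.zeros((480,640)); m[y0:y1,x0:x1]=np.clip((95-ims[c].max(2)[y0:y1,x0:x1].astype(float))/50,0,1); return m
T=soft("top",(225,255,250,283)); S=soft("scene",(383,208,402,231)); S2=soft("scene",(376,242,405,264))
print(T.sum(),S.sum(),S2.sum())
def cost(v):
    x,y,a=v[0],v[1],v[2]
    B=box(x,y,a,.046,.014,.116,.152)
    return ((hullmask("top",B)-T)**2).sum(),((hullmask("scene",B)-S)**2).sum(),((hullmask("scene",box(x,y,a,.048,.048,0,.036))-S2)**2).sum()
for w in((1,0,0),(0,0,1),(1,.5,.5)):
    r=minimize(lambda v:np.dot(w,cost([v[0]/100,v[1]/100,v[2]/10])),[50.7,17.9,-3.2],method="Nelder-Mead",options=dict(initial_simplex=[[50.7,17.9,-3.2],[51.2,17.9,-3.2],[50.7,18.4,-3.2],[50.7,17.9,-1.8]]))
    print("mill",w,r.x/[100,100,10],r.fun,cost(r.x/[100,100,10]))
# spindle
c=ray("top",(403.85,250.46),.067); a=rect(ims["top"],"top",c,.03,.089,300).max(2).astype(float)
yy,xx=np.mgrid[:300,:300]; X=.03-(yy+.5)*.0002; Y=.03-(xx+.5)*.0002
best=[]
ring=cv2.GaussianBlur
for dx in np.arange(-.008,.0081,.001):
  for dy in np.arange(-.008,.0081,.001):
    for t in np.radians(np.arange(0,90,3)):
      u=(X-dx)*np.cos(t)+(Y-dy)*np.sin(t); v=-(X-dx)*np.sin(t)+(Y-dy)*np.cos(t)
      cr=((abs(u)<.016)&(abs(v)<.004))|((abs(v)<.016)&(abs(u)<.004)); disk=(np.hypot(u,v)<.017)
      best.append((a[cr].mean()-a[disk&~cr].mean(),c[0]+dx,c[1]+dy,np.degrees(t)))
best.sort(reverse=True); print(c,"\n",np.array(best[:8]).round(4))
d=(.62401296-c[0],-.14859249-c[1]); print("drive y dir",np.degrees(np.arctan2(d[1],d[0])))
E
```

```text
143.9 167.07999999999998 216.9
mill (1, 0, 0) [ 0.50931292  0.18177521 -0.37577644] 18.426412764321416 (np.float64(18.426412764321416), np.float64(51.71321091887736), np.float64(106.66022991157246))Traceback (most recent call last):
  File "<stdin>", line 14, in <module>
    res = _minimize_neldermead(fun, x0, args, callback, bounds=bounds,
                               **options)
    fsim[j] = func(sim[j])
              ~~~~^^^^^^^^
    fx = function(np.copy(x), *(wrapper_args + args))
  File "<stdin>", line 14, in <lambda>
  File "<stdin>", line 12, in cost
  File "h.py", line 20, in hullmask
    q=np.array([proj(c,X) for X in P]); M=np.zeros(shape,np.uint8)
                ~~~~^^^^^
  File "h.py", line 8, in proj
    m=arm.camera_model(c); f=240/np.tan(np.radians(m["fov_y"]/2)); v=np.array(m["R"])@X+m["t"]
ValueError: time passes only in moves, steps and waits
```

```bash
sed -i 's/arm.camera_model(c)/CM[c]/g; 2a import json,os\nif not os.path.exists("cm.json"): json.dump({c:{k:np.array(v).tolist() for k,v in arm.camera_model(c).items()} for c in("top","scene")},open("cm.json","w"))\nCM=json.load(open("cm.json"))' h.py
cat > m.py <<'E'
from h import *
ims={c:cv2.imread(f"pics/{c}0.png") for c in("top","scene")}
def soft(c,b):
    x0,y0,x1,y1=b; m=np.zeros((480,640)); m[y0:y1,x0:x1]=np.clip((95-ims[c].max(2)[y0:y1,x0:x1].astype(float))/50,0,1); return m
T=soft("top",(225,255,249,282)); S=soft("scene",(383,208,402,231)); S2=soft("scene",(376,242,405,264))
def cost(v):
    x,y,a=v[0],v[1],v[2]
    B=box(x,y,a,.046,.014,.116,.152)
    return ((hullmask("top",B)-T)**2).sum(),((hullmask("scene",B)-S)**2).sum(),((hullmask("scene",box(x,y,a,.048,.048,0,.036))-S2)**2).sum()
for w in((1,0,0),(0,1,0),(0,0,1),(1,.5,.5)):
    r=minimize(lambda v:np.dot(w,cost([v[0]/100,v[1]/100,v[2]/10])),[50.7,17.9,-3.2],method="Nelder-Mead",options=dict(initial_simplex=[[50.7,17.9,-3.2],[51.2,17.9,-3.2],[50.7,18.4,-3.2],[50.7,17.9,-1.8]]))
    print("mill",w,r.x/[100,100,10],r.fun,np.round(cost(r.x/[100,100,10])))
c=ray("top",(403.85,250.46),.067); a=rect(ims["top"],"top",c,.03,.089,150).max(2).astype(float)
yy,xx=np.mgrid[:150,:150]; X=.03-(yy+.5)*.0004; Y=.03-(xx+.5)*.0004
best=[]
for dx in np.arange(-.008,.0081,.001):
  for dy in np.arange(-.008,.0081,.001):
    for t in np.radians(np.arange(0,90,3)):
      u=(X-dx)*np.cos(t)+(Y-dy)*np.sin(t); v=-(X-dx)*np.sin(t)+(Y-dy)*np.cos(t)
      cr=((abs(u)<.016)&(abs(v)<.004))|((abs(v)<.016)&(abs(u)<.004)); disk=(np.hypot(u,v)<.017)
      best.append((a[cr].mean()-a[disk&~cr].mean(),c[0]+dx,c[1]+dy,np.degrees(t)))
best.sort(reverse=True); print(c,"\n",np.array(best[:8]).round(4))
d=(.62401296-c[0],-.14859249-c[1]); print("drive y dir",np.degrees(np.arctan2(d[1],d[0])))
E
python3 m.py; python3 -c "
from scipy.spatial.transform import Rotation as R
print(R.from_quat([0,.980872682,-.194650409,0][1:]+[0]).as_matrix())"
```

```text
mill (1, 0, 0) [ 0.50931292  0.18177521 -0.37577644] 14.764012764321414 [ 15.  52. 107.]
mill (0, 1, 0) [ 0.50953852  0.18015084 -0.40070111] 47.277836831987685 [ 24.  47. 105.]
mill (0, 0, 1) [ 0.51600241  0.17809513 -0.33886548] 92.02752556708958 [51. 53. 92.]
mill (1, 0.5, 0.5) [ 0.51054195  0.18051221 -0.39961316] 90.51407343329488 [18. 47. 98.]
[ 0.57943961 -0.24961317  0.067     ] 
 [[50.1028  0.5774 -0.2476 54.    ]
 [49.667   0.5774 -0.2476 57.    ]
 [49.0419  0.5774 -0.2476 51.    ]
 [48.9621  0.5784 -0.2476 54.    ]
 [48.9126  0.5774 -0.2466 54.    ]
 [48.5455  0.5774 -0.2466 57.    ]
 [48.4682  0.5784 -0.2476 57.    ]
 [48.2346  0.5764 -0.2466 54.    ]]
drive y dir 66.19149401778445
[[ 0.92422244 -0.38185454  0.        ]
 [-0.38185454 -0.92422244 -0.        ]
 [ 0.          0.         -1.        ]]
```

Request:
arm_command([
  [0,0,0,1.2,1.1,0,0],
  [0,0,0,2.4,2.2,0,0],
  [0,0,0,3.6,3.3,0,0],
  [0,0,0,4.8,4.4,0,0],
  [0,0,0,6,5.5,0,0],
  [0,0,0,7.2,6.6,0,0],
  [0,0,0,8.4,7.6,0,0],
  [0,0,0,9.6,8.7,0,0],
], force=40)

```text
clock: 1.4
position: [0.4249, 0.271, 0.2318]
orientation: [-0.0, 0.981, -0.194, 0.0]
force: [0.7, 0.4, 0.9]
finger_gap: -0.0
finger_force: 0.0
```

Request:
arm_command([
  [0,0,0,1.2,1.1,0,0],
  [0,0,0,2.4,2.2,0,0],
  [0,0,0,3.6,3.3,0,0],
  [0,0,0,4.8,4.4,0,0],
  [0,0,0,6,5.5,0,0],
  [0,0,0,7.2,6.6,0,0],
  [0,0,0,8.4,7.6,0,0],
  [0,0,0,9.6,8.7,0,0],
])

```text
clock: 2.2
position: [0.5915, -0.0804, 0.2316]
orientation: [-0.0, 0.981, -0.195, 0.0]
force: [0.7, 1.4, 0.9]
finger_gap: 0.002
finger_force: 0.0
```

Request:
arm_command([
  [0,0,0,1.0,0.9,0.5,0],
  [0,0,0,1.92,1.73,1.5,0],
  [0,0,0,1.92,1.73,2.5,0],
  [0,0,0,1.92,1.73,3.5,0],
  [0,0,0,1.92,1.73,4.4,0],
  [0,0,0,1.92,1.73,4.8,0],
  [0,0,0,1.92,1.73,4.8,0],
  [0,0,0,1.92,1.73,4.8,0],
])

```text
clock: 3.0
position: [0.625, -0.1485, 0.0885]
orientation: [0.0, 0.981, -0.194, 0.001]
force: [-0.6, 0.0, 1.3]
finger_gap: 0.001
finger_force: 0.0
```

```bash
python3 - <<'E'
from h import *
s=arm.sense();print(s["position"],s["force"])
p=s["position"]; out=[]
a=arm.camera("top"); b=arm.camera("scene")
a=cv2.resize(a[200:300,330:450],(480,400),interpolation=cv2.INTER_CUBIC); b=cv2.resize(b[200:290,200:320],(320*4//3,400*4//5),interpolation=cv2.INTER_CUBIC)
b=cv2.copyMakeBorder(b,0,400-b.shape[0],0,0,0)[:, :320]
cv2.imwrite("pics/c2.png",np.hstack([a,b])[:,:,::-1])
print(proj("top",np.array([p[0],p[1],p[2]])),proj("scene",np.array([p[0],p[1],p[2]])))
E
```

```text
[ 0.62500974 -0.14850441  0.08845056] [-0.57707732  0.02541378  1.34386609]
[367.21052518 231.6391441 ] [277.29381041 250.7956693 ]
```

View pics/c2.png

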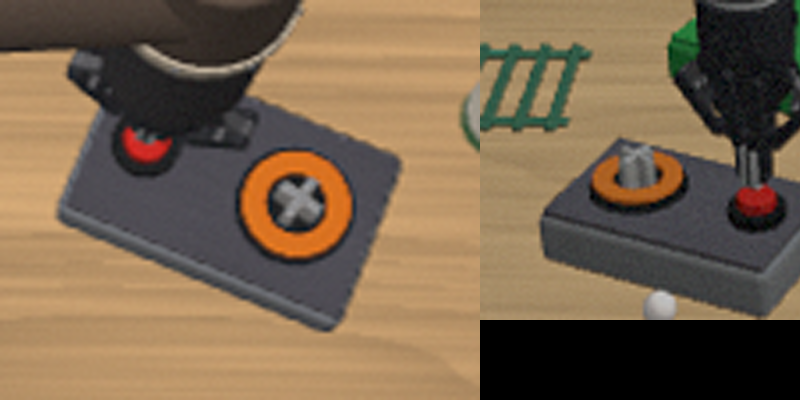

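The closed fingertips are centred over the red button, so I press down.

Request:
arm_command([
  [0,0,0,0,0,0.3,0],
  [0,0,0,0,0,0.5,0],
  [0,0,0,0,0,0.6,0],
  [0,0,0,0,0,0.7,0],
  [0,0,0,0,0,0.75,0],
  [0,0,0,0,0,0.8,0],
  [0,0,0,0,0,0.8,0],
  [0,0,0,0,0,0.8,0],
])

```text
clock: 3.9
position: [0.6254, -0.1485, 0.0703]
orientation: [0.0, 0.981, -0.193, 0.002]
force: [-17.3, 9.2, 49.3]
finger_gap: 0.0
finger_force: 24.6
```

The force rose well past the spring's 5 N, so the button is at its stop. Now I lift off and head back to the mill.

Request:
arm_command([
  [0,0,0,0,0,-0.1,0],
  [0,0,0,0,0,-0.6,0],
  [0,0,0,0,0,-1.6,0],
  [0,0,0,0,0,-3.0,0],
  [0,0,0,0,0,-4.4,0],
  [0,0,0,-0.6,-1,-5.6,100],
  [0,0,0,-1.0,-2.3,-5.6,100],
  [0,0,0,-1,-3.8,-5.6,100],
])

```text
clock: 4.7
position: [0.6395, -0.0309, 0.2335]
orientation: [-0.001, 0.981, -0.195, 0.001]
force: [2.3, -0.6, -0.1]
finger_gap: 0.508
finger_force: 0.0
```

```bash
cat > d.py <<'E'
import sys
from bench import arm
import numpy as np
from scipy.spatial.transform import Rotation as R
s=arm.sense(); q=s["orientation"]; r=R.from_quat([*q[1:],q[0]]); M=r.as_matrix()
t=np.array([float(v) for v in sys.argv[1:4]])
print(s["clock"],s["position"],s["force"],"gap",s["finger_gap"],"units",np.round(M.T@(t-s["position"])/.03,2),"yaw x",np.degrees(np.arctan2(M[1,0],M[0,0])),"tilt",np.round(M[:,2],4))
E
python3 d.py .510 .181 .21
```

```text
4.7 [ 0.63948347 -0.03088803  0.23350458] [ 2.25021351 -0.58837493 -0.11163046] gap 0.5080784128708175 units [-6.69 -4.87  0.78] yaw x -22.530084184096065 tilt [ 0.003   0.0011 -1.    ]
```

Request:
arm_command([
  [0,0,0,-1.2,-0.9,0,100],
  [0,0,0,-2.4,-1.8,0,100],
  [0,0,0,-3.6,-2.7,0,100],
  [0,0,0,-4.8,-3.5,0,100],
  [0,0,0,-6,-4.3,0.3,100],
  [0,0,0,-6.6,-4.8,0.6,100],
  [0,0,0,-6.6,-4.8,0.7,100],
  [0,0,0,-6.6,-4.8,0.7,100],
])

```text
clock: 5.5
position: [0.5114, 0.1772, 0.2097]
orientation: [0.0, 0.981, -0.194, -0.0]
force: [-1.2, 0.2, -0.5]
finger_gap: 1.001
finger_force: 0.0
```

```bash
python3 d.py .510 .181 .21; python3 - <<'E'
from h import *
a=arm.camera("top"); b=arm.camera("scene"); cv2.imwrite("pics/top1.png",a[:,:,::-1]);cv2.imwrite("pics/scene1.png",b[:,:,::-1])
z=lambda im,x,y,w,h:cv2.resize(im[y:y+h,x:x+w],(400,400),interpolation=cv2.INTER_CUBIC)
cv2.imwrite("pics/c3.png",np.hstack([z(a,379,225,50,50),z(b,350,190,90,90)])[:,:,::-1])
E
```

```text
5.5 [0.51140505 0.1771941  0.20970409] [-1.21201283  0.15511301 -0.50104393] gap 1.0010269557782585 units [-0.09 -0.1  -0.01] yaw x -22.360091133148572 tilt [-1.e-03 -7.e-04 -1.e+00]
```

View pics/c3.png

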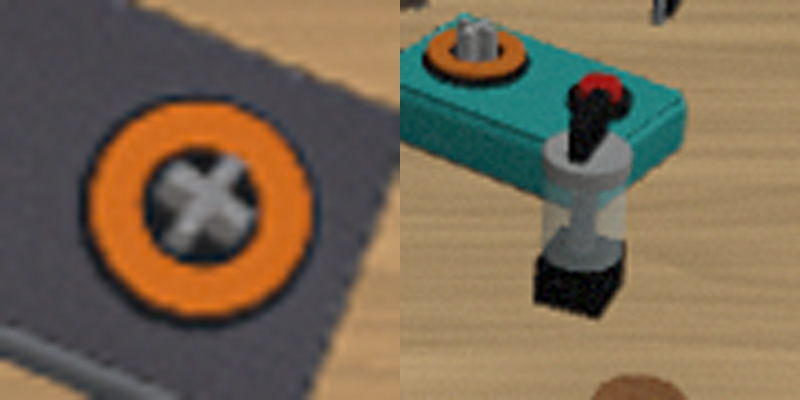

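The spindle cross looks unchanged. The mill stands untouched, but this crop cuts off the gripper, so I look wider.

```bash
python3 - <<'E'
from h import *
a=cv2.imread("pics/top1.png"); b=cv2.imread("pics/scene1.png"); 
p=np.array([.5114,.1772,.2097]); print(proj("scene",p),proj("top",p))
u=np.array([-.382,-.924,0])*.05
for s in(-1,1): print(proj("scene",p+s*u+[0,0,.013]))
z=lambda im,x,y,w,h:cv2.resize(im[y:y+h,x:x+w],(400,400),interpolation=cv2.INTER_CUBIC)
cv2.imwrite("pics/c4.png",np.hstack([z(a,190,220,120,120),z(b,330,140,120,120)]))
E
```

```text
[392.59041959 194.76431259] [237.36350071 263.14790472]
[409.71543105 194.06394487]
[376.3237005  187.48242375]
```

View pics/c4.png

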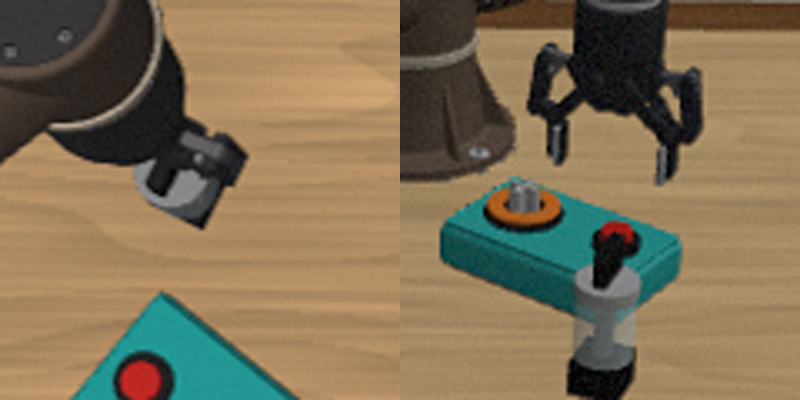

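The gripper is centred over the mill with its pads across the bar. I descend and grip.

Request:
arm_command([
  [0,0,0,-0.09,-0.1,0.6,100],
  [0,0,0,-0.09,-0.1,1.3,100],
  [0,0,0,-0.09,-0.1,2.0,100],
  [0,0,0,-0.09,-0.1,2.6,100],
  [0,0,0,-0.09,-0.1,2.9,100],
  [0,0,0,-0.09,-0.1,2.9,100],
  [0,0,0,-0.09,-0.1,2.9,60],
  [0,0,0,-0.09,-0.1,2.9,30],
], force=60)

```text
clock: 6.4
position: [0.5114, 0.181, 0.1244]
orientation: [-0.001, 0.981, -0.195, 0.001]
force: [0.1, 0.1, 0.4]
finger_gap: 0.694
finger_force: 0.0
```

Request:
arm_command([
  [0,0,0,0,0,0,20],
  [0,0,0,0,0,0,10],
  [0,0,0,0,0,0,0],
  [0,0,0,0,0,0,0],
  [0,0,0,0,0,0,0],
  [0,0,0,0,0,0,0],
  [0,0,0,0,0,0,0],
  [0,0,0,0,0,0,0],
])

```text
clock: 7.2
position: [0.511, 0.181, 0.1238]
orientation: [-0.0, 0.981, -0.195, 0.0]
force: [-0.5, -0.7, 5.6]
finger_gap: 0.153
finger_force: 59.4
```

```bash
python3 d.py .5794 -.2490 .265
```

```text
7.2 [0.51104665 0.18096014 0.12377262] [-0.48366846 -0.72604127  5.56157359] gap 0.15323644922312812 units [ 7.58 12.38 -4.71] yaw x -22.43279236657214 tilt [ 9.e-04  3.e-04 -1.e+00]
```

Request:
arm_command([
  [0,0,0,0,0,-0.3,0],
  [0,0,0,0,0,-0.8,0],
  [0,0,0,0,0,-1.6,0],
  [0,0,0,0,0,-2.6,0],
  [0,0,0,0,0,-3.6,0],
  [0,0,0,0,0,-4.4,0],
  [0,0,0,0,0,-4.7,0],
  [0,0,0,0,0,-4.7,0],
])

```text
clock: 8.0
position: [0.5107, 0.181, 0.2649]
orientation: [-0.001, 0.981, -0.195, 0.0]
force: [0.1, 0.2, -2.8]
finger_gap: 0.15
finger_force: 58.7
```

Request:
arm_command([
  [0,0,0,0.3,0.6,0,0],
  [0,0,0,0.9,1.6,0,0],
  [0,0,0,1.6,2.8,0,0],
  [0,0,0.5,2.3,4.0,0,0],
  [0,0,1.0,3.0,5.2,0,0],
  [0,0,1.5,3.7,6.4,0,0],
  [0,0,2.0,4.4,7.6,0,0],
  [0,0,2.1,5.1,8.7,0,0],
])

```text
clock: 8.8
position: [0.5512, -0.1205, 0.2621]
orientation: [0.0, 0.953, -0.302, -0.002]
force: [0.7, 0.1, -2.7]
finger_gap: 0.157
finger_force: 58.9
```

```bash
python3 d.py .5794 -.2490 .265
```

```text
8.8 [ 0.55123965 -0.12050036  0.26208198] [ 0.74898358  0.14058322 -2.74464249] gap 0.15669375624030912 units [ 3.23  2.96 -0.1 ] yaw x -35.17824260731453 tilt [-3.4e-03  4.0e-04 -1.0e+00]
```

Request:
arm_command([
  [0,0,0,1,0.9,0,0],
  [0,0,0,2,1.8,0,0],
  [0,0,0,2.8,2.6,0.2,0],
  [0,0,0,3.1,2.85,0.5,0],
  [0,0,0,3.1,2.85,0.8,0],
  [0,0,0,3.1,2.85,1.0,0],
  [0,0,0,3.1,2.85,1.0,0],
  [0,0,0,3.1,2.85,1.0,0],
])

```text
clock: 9.6
position: [0.5794, -0.2413, 0.2344]
orientation: [0.0, 0.954, -0.3, -0.0]
force: [0.2, -0.2, -2.0]
finger_gap: 0.155
finger_force: 59.0
```

```bash
python3 d.py .5794 -.2490 .225;  python3 - <<'E'
from h import *
a=arm.camera("top"); b=arm.camera("scene"); cv2.imwrite("pics/top2.png",a[:,:,::-1]);cv2.imwrite("pics/scene2.png",b[:,:,::-1])
z=lambda im,x,y,w,h:cv2.resize(im[y:y+h,x:x+w],(400,400),interpolation=cv2.INTER_CUBIC)
cv2.imwrite("pics/c5.png",np.hstack([z(a,355,200,100,100),z(b,200,180,90,90)])[:,:,::-1])
E
```

```text
9.6 [ 0.57943123 -0.24126952  0.23435416] [ 0.17736963 -0.18487434 -1.97104086] gap 0.1547599133331642 units [0.15 0.21 0.31] yaw x -34.96948442662097 tilt [-1.e-04 -0.e+00 -1.e+00]
```

View pics/c5.png

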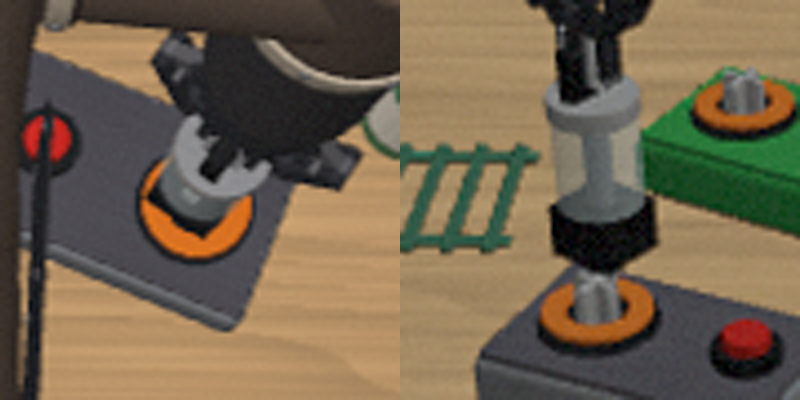

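The mill hangs just above the spindle, with the collar close to centred in the scene view. I measure the residual offset with the same method on collar and ring.

```bash
cat > f.py <<'E'
from h import *
import sys
n,px,py,pz,yaw=sys.argv[1],*map(float,sys.argv[2:6]); yaw=np.radians(yaw); zb=pz-.1238
ims={c:cv2.imread(f"pics/{c}{n}.png").astype(float) for c in("top","scene")}
g={c:ims[c].max(2) for c in ims}
# predicted collar at TCP pose
B=box(px,py,yaw,.048,.048,zb,zb+.036)
q=np.array([proj("scene",X) for X in B]); print("pred scene cols",q[:,0].min(),q[:,0].max(),"low",q[np.argmax(q[:,1])])
def sub(line,x0,lo,hi):  # subpixel half crossing
    h=(lo+hi)/2; return x0+np.interp(h,[line[0],line[1]],[0,1])
r0=int(q[:,1].max()-14)
for r in range(r0,r0+16):
    L=g["scene"][r,int(q[:,0].min())-8:int(q[:,0].max())+9]; d=np.where(L<70)[0]
    if len(d): 
        i,j=d[0],d[-1]; x0=int(q[:,0].min())-8
        e=lambda a,b:(L[a]-70)/(L[a]-L[b]) 
        print(r, round(x0+i-1+e(i-1,i),2), round(x0+j+1-e(j+1,j),2))
E
python3 f.py 2 .5794 -.2413 .2344 -35; python3 - <<'E'
from h import *
# ring, scene+top: modelled circle vs observed hull
for n in("0","1"):
  for c,b in(("top",(380,230,430,275)),("scene",(225,235,262,265))):
    im=cv2.imread(f"pics/{c}{n}.png").astype(int); B,G,R=im[...,0],im[...,1],im[...,2]; m=(R-B>70)&(R>130)&(G<150)&(G>60)&(B<80)
    k=np.zeros_like(m);k[b[1]:b[3],b[0]:b[2]]=1; ys,xs=np.where(m&k)
    P=[proj(c,np.array([.5794+.037*np.cos(t),-.2496+.037*np.sin(t),.067])) for t in np.linspace(0,6.28,200)]; P=np.array(P)
    print(c,"obs",xs.min()-.5,xs.max()+.5,ys.min()-.5,ys.max()+.5,"pred",P.min(0),P.max(0))
E
```

```text
pred scene cols 233.07938359022808 258.0551047517737 low [246.55922795 241.52988545]
227 233.26 256.62
228 233.48 256.75
229 233.56 256.76
230 233.62 256.93
231 233.6 257.08
232 233.58 257.06
233 233.76 257.14
234 233.79 257.38
235 234.16 256.58
236 234.26 254.95
237 235.87 253.26
238 237.89 251.47
239 238.86 250.07
240 241.03 249.21
241 244.3 247.81
242 251.89 252.07
top obs 390.5 417.5 237.5 263.5 pred [390.18711729 237.17859354] [417.50537177 263.91351317]
scene obs 231.5 256.5 242.5 256.5 pred [231.65602661 240.92507538] [257.29663979 254.97862766]
top obs 389.5 417.5 237.5 263.5 pred [390.18711729 237.17859354] [417.50537177 263.91351317]
scene obs 231.5 256.5 242.5 256.5 pred [231.65602661 240.92507538] [257.29663979 254.97862766]
```

```bash
cat > g.py <<'E'
from h import *
import sys
n,px,py,pz,yaw=sys.argv[1],*map(float,sys.argv[2:6]); yaw=np.radians(yaw); zb=pz-.1238
t=np.linspace(0,6.28,60)
cyl=lambda x,y,r,z0,z1:np.array([[x+r*np.cos(a),y+r*np.sin(a),z] for a in t for z in(z0,z1)])
im=cv2.imread(f"pics/top{n}.png").astype(float)
win=np.zeros((480,640));win[238:270,386:421]=1
orange=np.clip((im[...,2]-im[...,0]-40)/110,0,1)*win
dark=np.clip((80-im.max(2))/50,0,1)
R0=np.array([.5794,-.2496])
out=hullmask("top",cyl(*R0,.037,.067,.067),8); inn=hullmask("top",cyl(*R0,.021,.067,.067),8)
im0=cv2.imread("pics/top0.png").astype(float); print("ring residual free",(((np.clip((im0[...,2]-im0[...,0]-40)/110,0,1)-(out-inn))*win)**2).sum(),(out-inn).sum())
def vis(v):
    x,y=px+v[0]/1000,py+v[1]/1000
    mill=np.maximum(hullmask("top",box(x,y,yaw,.048,.048,zb,zb+.036),8),hullmask("top",cyl(x,y,.028,zb+.036,zb+.116),8))
    return (out-inn)*(1-mill)
W=win.copy(); W[:246,:]=0
# ignore what the gripper hides on the right/top
f=lambda v:(((orange-vis(v))*W)**2).sum()
r=minimize(f,[0,0],method="Nelder-Mead",options=dict(initial_simplex=[[3,0],[-3,3],[-3,-3]])); print("mill minus TCP mm (world x,y)",r.x,r.fun,f([0,0]))
print("ring minus mill mm", (R0-[px,py])*1000-r.x)
E
python3 g.py 2 .5794 -.2413 .2344 -35
```

```text
ring residual free 7.288762650093257 390.4901960784314
mill minus TCP mm (world x,y) [0.35018849 1.21058249] 5.229631477388404 7.565187927629465
ring minus mill mm [-0.35018849 -9.51058249]
```

Request:
arm_command([
  [0,0,0,0.1,0.15,0,0],
  [0,0,0,0.17,0.25,0.2,0],
  [0,0,0,0.17,0.25,0.3,0],
  [0,0,0,0.17,0.25,0.3,0],
  [0,0,0,0.17,0.25,0.3,0],
  [0,0,0,0.17,0.25,0.3,0],
  [0,0,0,0.17,0.25,0.3,0],
  [0,0,0,0.17,0.25,0.3,0],
])

```text
clock: 10.5
position: [0.5794, -0.2513, 0.2254]
orientation: [0.0, 0.954, -0.301, 0.0]
force: [-0.3, 0.7, -3.1]
finger_gap: 0.151
finger_force: 58.9
```

```bash
python3 d.py .5792 -.2505 .2138;  python3 - <<'E'
from h import *
a=arm.camera("top"); cv2.imwrite("pics/top3.png",a[:,:,::-1]); cv2.imwrite("pics/scene3.png",arm.camera("scene")[:,:,::-1])
from bench import arm
s=arm.sense()["position"]; import os; os.system("python3 g.py 3 %f %f %f -35"%tuple(s)+"; python3 f.py 3 %f %f %f -35"%tuple(s))
E
```

```text
10.5 [ 0.57936341 -0.25128786  0.22543413] [-0.31732363  0.70806249 -3.0962514 ] gap 0.1512667814922247 units [-0.02 -0.02  0.39] yaw x -35.04433054694561 tilt [ 2.e-04 -1.e-04 -1.e+00]
ring residual free 7.288762650093257 390.4901960784314
mill minus TCP mm (world x,y) [0.68676996 0.65106368] 4.087708497779927 5.851168353882301
ring minus mill mm [-0.63776996  1.03593632]
pred scene cols 229.85968564928913 254.81449688523924 low [243.28928678 244.15333073]
230 230.15 253.68
231 230.26 253.59
232 230.45 253.64
233 230.47 253.75
234 230.57 253.78
235 230.57 253.83
236 230.64 254.12
237 230.81 253.94
238 231.18 252.39
239 231.69 251.0
240 233.53 250.13
241 234.96 249.19
242 235.96 247.47
243 238.87 245.41
244 241.98 244.36
```

Request:
arm_command([
  [0,0,0,-0.03,-0.02,0.15,0],
  [0,0,0,-0.03,-0.02,0.3,0],
  [0,0,0,-0.03,-0.02,0.4,0],
  [0,0,0,-0.03,-0.02,0.45,0],
  [0,0,0,-0.03,-0.02,0.5,0],
  [0,0,0,-0.03,-0.02,0.55,0],
  [0,0,0,-0.03,-0.02,0.58,0],
  [0,0,0,-0.03,-0.02,0.58,0],
])

```text
clock: 11.4
position: [0.5789, -0.2503, 0.2079]
orientation: [0.0, 0.954, -0.301, 0.0]
force: [0.4, 0.4, -1.9]
finger_gap: 0.15
finger_force: 59.0
```

```bash
python3 d.py .5790 -.2503 .1828; python3 -c "
from bench import arm;s=arm.sense();print(s['moment'])"
```

```text
11.4 [ 0.57892322 -0.25033048  0.2078505 ] [ 0.38609769  0.35856147 -1.94638258] gap 0.15038312664608364 units [ 0.   -0.    0.84] yaw x -35.04592963599793 tilt [ 0. -0. -1.]
[ 0.00648362 -0.08403815 -0.00326658]
```

No force with the underside 5 mm below the spindle top, so the splines seem to be entering. I continue down.

Request:
arm_command([
  [0,0,0,0,0,0.08,0],
  [0,0,0,0,0,0.15,0],
  [0,0,0,0,0,0.22,0],
  [0,0,0,0,0,0.3,0],
  [0,0,0,0,0,0.36,0],
  [0,0,0,0,0,0.42,0],
  [0,0,0,0,0,0.42,0],
  [0,0,0,0,0,0.42,0],
])

```text
clock: 12.2
position: [0.5789, -0.2504, 0.1953]
orientation: [0.0, 0.954, -0.301, -0.0]
force: [0.1, -0.7, -3.5]
finger_gap: 0.153
finger_force: 59.0
```

```bash
python3 d.py .5790 -.2503 .1828; python3 -c "
from bench import arm;s=arm.sense();print(s['moment'])"
```

```text
12.2 [ 0.57891714 -0.25035453  0.1953043 ] [ 0.11897958 -0.68018997 -3.5088227 ] gap 0.1531675368120971 units [ 0.   -0.    0.42] yaw x -35.046903223587165 tilt [-0. -0. -1.]
[-0.04218867 -0.05745012  0.02108143]
```

Underside is about 0.0715 m with no side load, so it is meshed. Now I press the ring down.

Request:
arm_command([
  [0,0,0,0,0,0.08,0],
  [0,0,0,0,0,0.16,0],
  [0,0,0,0,0,0.22,0],
  [0,0,0,0,0,0.28,0],
  [0,0,0,0,0,0.34,0],
  [0,0,0,0,0,0.4,0],
  [0,0,0,0,0,0.42,0],
  [0,0,0,0,0,0.42,0],
])

```text
clock: 13.0
position: [0.5792, -0.2506, 0.1839]
orientation: [0.0, 0.954, -0.301, 0.001]
force: [-2.1, 0.7, 8.4]
finger_gap: 0.152
finger_force: 60.4
```

```bash
python3 d.py .5790 -.2503 .1828; python3 -c "
from bench import arm;s=arm.sense();print(s['moment'])"
```

```text
13.0 [ 0.57922762 -0.2505838   0.18386765] [-2.13736343  0.73856534  8.36118204] gap 0.15212940383484957 units [-0.01 -0.    0.04] yaw x -35.03080354502311 tilt [ 1.3e-03 -7.0e-04 -1.0e+00]
[ 0.56702911  0.92167225 -0.00902692]
```

Request:
arm_command([
  [0,0,0,0,0,0.03,0],
  [0,0,0,0,0,0.06,0],
  [0,0,0,0,0,0.07,0],
  [0,0,0,0,0,0.07,0],
  [0,0,0,0,0,0.07,0],
  [0,0,0,0,0,0.07,0],
  [0,0,0,0,0,0.07,0],
  [0,0,0,0,0,0.07,0],
])

```text
clock: 13.8
position: [0.5794, -0.2507, 0.1828]
orientation: [0.0, 0.954, -0.301, 0.001]
force: [-3.8, 2.4, 12.4]
finger_gap: 0.156
finger_force: 61.4
```

```bash
python3 d.py .5790 -.2503 .1828; python3 - <<'E'
from h import *
b=arm.camera("scene"); a=arm.camera("top")
z=lambda im,x,y,w,h:cv2.resize(im[y:y+h,x:x+w],(400,400),interpolation=cv2.INTER_CUBIC)
cv2.imwrite("pics/c6.png",np.hstack([z(a,340,200,100,100),z(b,200,180,100,100)])[:,:,::-1])
E
```

```text
13.8 [ 0.57943188 -0.2506936   0.18277243] [-3.82137161  2.44344777 12.42748087] gap 0.15616302934751713 units [-0.02 -0.   -0.  ] yaw x -35.01331915741597 tilt [ 0.0021 -0.0012 -1.    ]
```

View pics/c6.png

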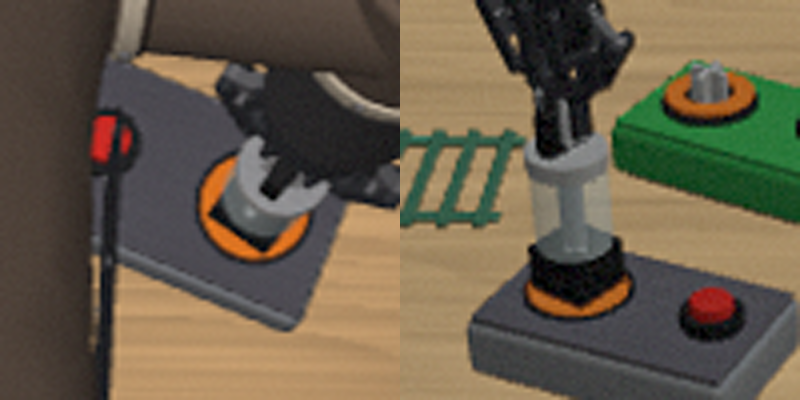

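The mill is upright on the ring with the ring flat to the deck and the button up. The push is about 15 N against the spring's 12 N, so it is at its stop.

```bash
python3 -c "
from bench import arm;print(arm.close_job())"
```

```text
the job is handed in; nothing more can be done
None
```

I handed the job in at about 14 s on the robot's clock; no verdict came back. The button was pressed and has sprung back, and the mill is meshed on the spindle, with its underside about 59 mm above the worktop. The gripper still holds it by the bar, pushing about 15 N against the ring's 12 N, and the arm went nowhere near the bystanders or the light switch.

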